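# Flux bottle back in the drawer

### The job

The flux bottle with the yellow label has been knocked over on the soldering bench. Stand it up, lower it upright into the open drawer beside the spare bottle without dropping it, and gently slide the drawer fully shut, so that both bottles are left standing inside. Leave everything else where it is and keep off the solar cells.

Things in the scene. Friction and masses are not known exactly. Their poses are not given: they have to be found in the camera images.
- flux_bottle: toppled white plastic flux bottle, yellow label, red cap, 0.1 to 0.19 kg, lying flat on one side. Square body 52 by 52 mm (along its x and y), straight from the foot to 76 mm up, then a short round shoulder; round cap 30 mm in diameter, from 92 mm up to the full height of 115 mm. Origin: centre of its underside; z axis from foot to cap: level now, must point up when it stands
- spare_bottle: bottle of the same shape and size with a blue label, standing loose in the drawer on its left half. Origin: centre of its underside; z axis up
- drawer (a joint): opening in m of the blue-fronted drawer: 0 = fully shut, 0.2 = fully open; starts open by 0.165 to 0.2. About 2 N of friction, stays where it is left, no catch or self-closing. Its grey steel unit is fixed on the bench, 300 mm deep, 250 mm wide, 170 mm high; the opening under its top is 162 mm above the bench
- drawer_bay (a point): centre of the drawer's front bay, on its floor, 19 mm above the bench; moves with the drawer. x: the way it slides shut; y: to the robot's left. The bay is 155 mm (x) by 204 mm (y), wholly outside the unit at the start. At -x the front panel (12 mm thick, 244 mm wide, top 160 mm above the bench), side walls to 109 mm above the bench, at +x a divider to 94 mm
- drawer_handle (a point): middle of the drawer's steel bar handle: 11 mm thick bar, 120 mm long along the unit's y, standing 35 mm off the front panel, 138 mm above the bench
- cell_string: string of brittle grey solar cells with silver ribbons on a glass pane, fixed flat on the bench at the left, 620 mm (x) by 190 mm (y), 6 mm high. Origin: centre of its underside
- meter: orange and black multimeter lying on its back, 150 mm (x) by 72 mm (y), 35 mm high, loose. Origin: centre of its underside
- tape_roll: roll of amber tape lying flat, 84 mm across, 24 mm high, loose. Origin: centre of its underside
- cleaner_bottle: brown pump bottle, 68 mm across, 150 mm high, loose. Origin: centre of its underside; z axis up
- brush_cup: steel cup of brushes, 72 mm across, 90 mm high (brushes to 170 mm), loose. Origin: centre of its underside; z axis up
- wire_brush: small hand brush lying on the bench, 170 mm long along its x axis, loose. Origin: centre of its underside
Mind the look-alikes: they are no part of the job. Leave any green, pink or turquoise look-alike of the flux_bottle alone.

How it is judged:
By the outcome, as a careful person would: the job done as asked, in the order asked, and still so for the second after the job is handed in, with the robot touching nothing.
It also fails if it takes over 67 s, if anything falls off the work surface, if the arm or the gripper's body presses on something with over 40 N, if the wrist force passes 120 N, or if a joint passes its speed limit or range.

### The arm

A 7-joint arm with a two-finger parallel gripper is mounted at the origin on the work surface. World frame = base frame: x ahead of the robot, y to its left, z up, the work surface at z = 0. Lengths are in m, angles in rad, forces in N, time in s.
With the tool pointing down it reaches from about 0.35 to 0.9 m from the base axis. Payload 8.1 kg.
Tool frame: the origin (TCP) lies midway between the tips of the shut fingers; the grasp point (between the pads) lies 19 mm behind it (arm.hold_point_z is the z of the grasp point in the tool frame, in m); z points along the fingers, y is the line along which they close (so a half turn about z gives the same grasp; the last joint's range is limited). The gripper opens to 92 mm and grips with 3 to 60 N. Pads are 19 mm wide; open, the fingers measure 130 mm over their backs; the gripper's body (75 mm by 190 mm) begins 47 mm behind the grasp point.
Start: joints at [1.045, 0.434, 0.025, 1.573, -0.012, 1.134, -0.075], TCP at [0.256, -0.57, 0.227] pointing down, gripper open.
Joint ranges: [-2.62, 2.62], [-0.44, 2.09], [-1.27, 1.32], [0.08, 2.57], [-1.32, 4.46], [0.12, 2], [-2.74, 2.74]. Speed limits (rad/s): [2.22, 2.22, 3.01, 3.01, 3.14, 3.14, 3.14].

### API

Orientations are given as a rotation vector (axis times angle).
In Python, from cell import arm, get_image, camera_params, job gives the robot as it stands.
- The arm moves only by the tool send_rows, never from a script. Its argument "deltas" is a list of rows, each a list of 3 entries, a list of its own where there are three numbers: the shift along the world's x, y, z in m, then the turn, a rotation vector about the world's x, y, z in rad, then the finger opening in m, from 0 to 0.0918. In form: [[[tx, ty, tz], [ax, ay, az], gripper], ...]. A call has exactly 10 rows; each row shifts and turns the commanded pose from where the row before left it; what a row does not reach is not made up. A row lasts 1/10 s, in which the tool goes at most 50 mm and 8.59 degrees, less where a joint would pass 70% of its speed; a pose out of reach is approached as far as the arm can. A call with a gripper value outside its range is refused whole. The fingers move at their own pace and stop on an object; "force" is the grip in N (left out, the last holds). Time passes only in rows, so rows that do not move let the fingers close, or fill a call up. It gives the time, the measured TCP pose, the force and the opening at its end, in the units of the state.
- arm.observe(): the state, without advancing time (a new reading comes with each control period).
- get_image(name): name is "side" or "top" or "wrist"; returns the picture (420x560x3 uint8, red, green, blue); there is no depth.
- camera_params(name): a dict with "fov_y" (degrees; the focal length in pixels is half the picture's height over the tangent of half this angle, whatever the lens; pixels are square), "cx", "cy" (the principal point, pixels), "rvec" (rotation vector, rad) and "tvec" (3), from world to camera coordinates, as OpenCV has them. Camera axes: x right, y down, z forward; pixel columns grow to the right and rows downward; lengths in m; the calibration is good to about 2 mm. A picture is of the moment at which its call begins: read the wrist's pose just before it. camera_params takes no time and is no camera call; for the wrist camera it gives the pose at the moment of the call.
- job.sign_off(): hands the job in, once; it reports no verdict.
The state is a dict: "clock": time; "joints": joint angles; "dq": joint speeds; "joint_efforts": joint torques, N m; "position": TCP position; "ee_rot": TCP orientation; "force": force on the tool from outside, world axes, zero at the start; "ft_torque": the same for the moment, N m; "width": opening from 0.0 (shut) to 1.0 (fully open).
Only numpy, scipy, OpenCV 4.12 (cv2) and the standard library are available. Lean on these libraries where they do the work, as an engineer would, in place of code of your own. Each camera call takes 0.05 s, during which the arm holds its last target. There are 200 camera calls.

## Working session

There is one attempt and no reset: what is moved stays moved. The work goes in short steps, Python scripts to look and compute and a tool call to move; the robot and the scene stay as the last step left them, time stands still between calls to the robot, and variables do not carry over. Pictures are saved under pics/ and viewed, on a budget of 10 in all, crops included, one or two more only if the job needs it, and the job is handed in when it is done.

Besides the shell and the picture viewer there is one more tool, called after "Emit:" by a JSON object that holds its "name" and its "arguments". send_rows: Moves the arm, as the interface text tells. Its arguments: {"type":"object","properties":{"deltas":{"type":"array","items":{"type":"array"}},"force":{"type":"number"}},"required":["deltas"]}

```bash
ls; mkdir -p pics
python3 - <<'E'
from cell import arm,get_image,camera_params
import cv2,numpy as np
ims=[]
for n in ("side","top"):
    im=get_image(n); cv2.imwrite(f"pics/{n}0.png",im[:,:,::-1]); print(n,camera_params(n))
s=arm.observe(); print(s, arm.hold_point_z)
E
```

```text
pics
side {'fov_y': 44.69818471130306, 'cx': 278.30714774031065, 'cy': 208.49285290282177, 'rvec': array([ 0.3658719 , -2.63392612,  1.39867714]), 'tvec': array([0.50578089, 0.0999959 , 1.74474909])}
top {'fov_y': 48.85043637769577, 'cx': 284.41980588545533, 'cy': 207.8727775635583, 'rvec': array([ 2.12389671, -2.15360219,  0.14502681]), 'tvec': array([0.16168919, 0.52305326, 1.36483836])}
{'clock': 0.1, 'joints': array([ 1.04543302,  0.43517429,  0.02495145,  1.57400149, -0.01158885,
        1.13400296, -0.07510765]), 'dq': array([ 0.00126325, -0.00120855, -0.0002432 , -0.0005214 ,  0.00036716,
       -0.00034691, -0.00050368]), 'joint_efforts': array([ 5.67783747e-03, -6.69120741e+01,  9.89792906e-01, -3.15143394e+01,
       -6.02961634e-02,  3.73581983e-02,  9.40041969e-05]), 'position': array([ 0.25619726, -0.56957242,  0.22601195]), 'ee_rot': array([-3.07033910e+00, -6.58771925e-01,  6.75770613e-04]), 'force': array([ 0.23275163, -0.49807564,  0.63210998]), 'ft_torque': array([ 0.05823867, -0.05026835, -0.00350461]), 'width': 0.9981089493725842} -0.0188
```

View pics/top0.png

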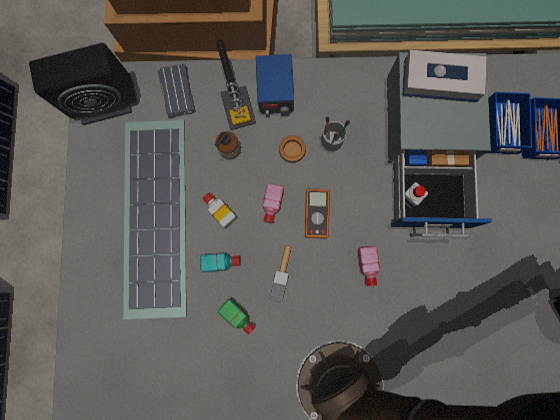

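View pics/side0.png

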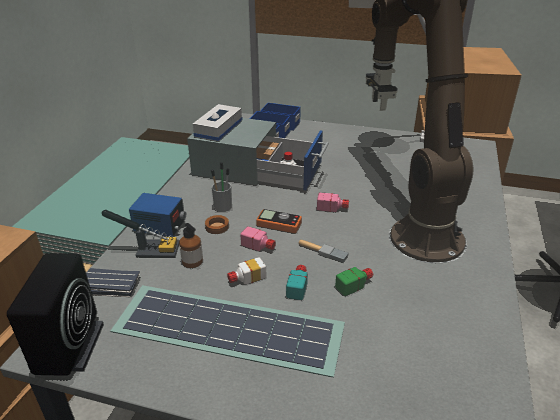

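Candidates (top view): white/yellow label with red cap (220,210), pink (273,200), pink (370,264), turquoise (220,262), green (236,315), and the spare in the drawer (417,193). By the description it is the one at (220,210). The side view agrees, at (248,271). Next I'll measure it and check it in a close crop.

```bash
cat > h.py <<'E'
import cv2,numpy as np
from cell import arm,get_image,camera_params
def cast(cp,px,z):
    f=210/np.tan(np.radians(cp['fov_y']/2)); R=cv2.Rodrigues(cp['rvec'])[0]
    p=np.atleast_2d(np.array(px,float))
    d=np.c_[(p[:,0]-cp['cx'])/f,(p[:,1]-cp['cy'])/f,np.ones(len(p))]@R
    o=-R.T@cp['tvec']; return o+d*((z-o[2])/d[:,2])[:,None]
def proj(cp,P):
    f=210/np.tan(np.radians(cp['fov_y']/2)); K=np.array([[f,0,cp['cx']],[0,f,cp['cy']],[0,0,1]])
    return cv2.projectPoints(np.atleast_2d(np.array(P,float)),cp['rvec'],cp['tvec'],K,None)[0][:,0]
def mask(im,lo,hi,roi):
    m=cv2.inRange(cv2.cvtColor(im,cv2.COLOR_RGB2HSV),lo,hi); x0,y0,x1,y1=roi
    k=np.zeros_like(m); k[y0:y1,x0:x1]=m[y0:y1,x0:x1]; return k
def cen(m): 
    y,x=np.nonzero(m); return np.array([x.mean(),y.mean()]),len(x)
E
python3 - <<'E'
from h import *
im=cv2.imread("pics/top0.png")[:,:,::-1].copy(); cp=camera_params("top")
roi=(198,185,243,232)
w=mask(im,(0,0,120),(179,70,255),roi); y=mask(im,(18,110,70),(35,255,255),roi)
r=mask(im,(0,140,60),(8,255,255),roi)|mask(im,(170,140,60),(179,255,255),roi)
for n,m,z in(("white",w,.052),("yel",y,.052),("red",r,.025)):
    c,k=cen(m); print(n,c,k,cast(cp,c,z))
body=w|y; cs=max(cv2.findContours(body,0,2)[0],key=cv2.contourArea)
print(cv2.minAreaRect(cs),cast(cp,cv2.boxPoints(cv2.minAreaRect(cs)),.052))
# spare cap
roi=(400,178,436,212); c,k=cen(mask(im,(0,140,60),(8,255,255),roi)|mask(im,(170,140,60),(179,255,255),roi)); print("sparecap",c,k,cast(cp,c,.134))
# blue front panel
b=mask(im,(100,120,50),(130,255,255),(390,205,495,235)); cs=max(cv2.findContours(b,0,2)[0],key=cv2.contourArea)
print("panel",cast(cp,cv2.boxPoints(cv2.minAreaRect(cs)),.16), cv2.boxPoints(cv2.minAreaRect(cs)))
a=cv2.resize(im[180:240,190:250],(400,400),interpolation=2); d=cv2.resize(im[140:245,385:495],(419,400),interpolation=2)
cv2.imwrite("pics/crop1.png",np.hstack([a,d])[:,:,::-1])
E
```

```text
white [219.46931408 210.77256318] 277 [[0.5175146  0.35014584 0.052     ]]
yel [221.53642384 212.92715232] 151 [[0.51086606 0.34385684 0.052     ]]
red [207.8028169  197.95774648] 71 [[0.56192551 0.39069579 0.025     ]]
((219.6593017578125, 210.61062622070312), (28.880130767822266, 16.93297576904297), 48.8140754699707) [[0.5348634  0.39776474 0.052     ]
 [0.56848703 0.35949291 0.052     ]
 [0.50120832 0.30159637 0.052     ]
 [0.46805311 0.33976538 0.052     ]]
sparecap [419.80412371 190.5257732 ] 97 [[ 0.5552273 -0.2313109  0.134    ]]
panel [[ 0.47706035 -0.17085292  0.16      ]
 [ 0.47353206 -0.41203103  0.16      ]
 [ 0.45970665 -0.41095192  0.16      ]
 [ 0.46319366 -0.17015625  0.16      ]] [[402. 217.]
 [490. 217.]
 [490. 222.]
 [402. 222.]]
```

View pics/crop1.png

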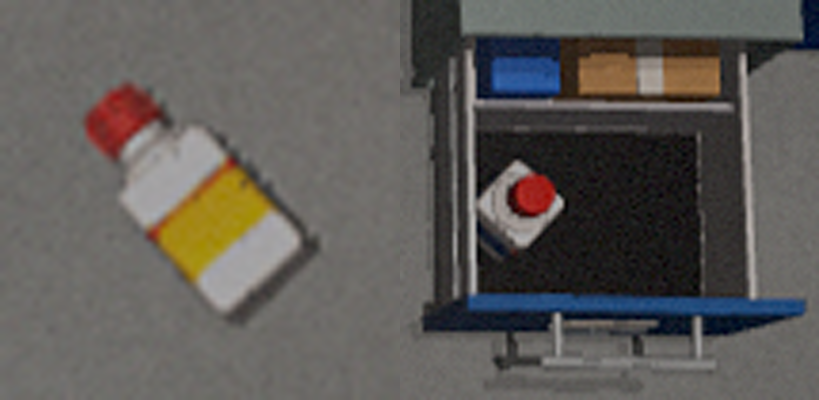

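The crop confirms a white body, yellow label and red cap at top-view (220,210), with the foot to the lower right and the cap to the upper left. The spare stands rotated about 45° in the left half of the drawer. Plan:
1. Grasp across the body with the tool leaning towards the cap.
2. Turn the bottle 90° and stand it in the free area by the drawer.
3. Regrasp by the cap from above and lower it into the bay.

```bash
cat >> h.py <<'E'
from scipy.spatial.transform import Rotation as Ro
H=.0188
def tool(az,lean):
    "tool z: down, tilted by lean outward along heading az (negative = backward); tool y level"
    h=np.array([np.cos(az),np.sin(az),0]); z=np.sin(lean)*h+np.cos(lean)*np.array([0,0,-1.]); y=np.cross([0,0,1.],h)
    return np.c_[np.cross(y,z),y,z]
def go(p,R,grasp=True):
    "total shift and turn to bring grasp point to p with R (sign of y chosen nearest)"
    s=arm.observe(); R0=Ro.from_rotvec(s['ee_rot']); best=None
    for k in(0,np.pi):
        Rt=Ro.from_matrix(R)*Ro.from_rotvec([0,0,k]); d=(Rt*R0.inv()).as_rotvec()
        if best is None or np.linalg.norm(d)<np.linalg.norm(best): best=d
    t=np.array(p)-(R[:,2]*-H if grasp else 0)
    print("clock",round(s['clock'],2),"pos",s['position'].round(4),"w",round(s['width'],3),"F",s['force'].round(1)); print(" j",s['joints'].round(2)); print(" shift",(t-s['position']).round(4),"turn",best.round(4),"deg",np.degrees(np.linalg.norm(best)).round(1))
E
python3 - <<'E'
from h import *
az=np.radians(41.3); r=np.radians
print(Ro.from_rotvec(arm.observe()['ee_rot']).as_matrix().round(3))
go([.5219,.3547,.20],tool(az,0)); go([.5219,.3547,.15],tool(az,r(-35)))
E
```

```text
[[ 0.912  0.41  -0.001]
 [ 0.41  -0.912  0.001]
 [-0.    -0.001 -1.   ]]
clock 0.1 pos [ 0.2562 -0.5696  0.226 ] w 0.998 F [ 0.2 -0.5  0.6]
 j [ 1.05  0.44  0.02  1.57 -0.01  1.13 -0.08]
 shift [ 0.2657  0.9243 -0.0448] turn [-0.0011 -0.0009  0.2981] deg 17.1
clock 0.1 pos [ 0.2562 -0.5696  0.226 ] w 0.998 F [ 0.2 -0.5  0.6]
 j [ 1.05  0.44  0.02  1.57 -0.01  1.13 -0.08]
 shift [ 0.2576  0.9172 -0.0914] turn [-0.3329  0.5147  0.2892] deg 38.8
```

Emit:
{"name": "send_rows", "arguments": {"deltas": [[[0.025, 0.04, 0.003], [0, 0, 0], 0.09], [[0.025, 0.04, 0.003], [0, 0, 0], 0.09], [[0.025, 0.04, 0.003], [0, 0, 0], 0.09], [[0.025, 0.04, 0.003], [0, 0, 0], 0.09], [[0.025, 0.04, 0.003], [0, 0, 0], 0.09], [[0.025, 0.04, 0.003], [0, 0, 0], 0.09], [[0.025, 0.04, 0.003], [0, 0, 0], 0.09], [[0.025, 0.04, 0.003], [0, 0, 0], 0.09], [[0.025, 0.04, 0.003], [0, 0, 0], 0.09], [[0.025, 0.04, 0.003], [0, 0, 0], 0.09]], "force": 20}}

```text
clock: 1.1
position: [0.5069, -0.1682, 0.2567]
ee_rot: [-3.072, -0.659, 0.001]
force: [1.9, -0.2, -0.2]
width: 0.98
```

Emit:
{"name": "send_rows", "arguments": {"deltas": [[[0, 0.045, 0], [0, 0, 0.03], 0.09], [[0, 0.045, 0], [0, 0, 0.03], 0.09], [[0, 0.045, 0], [0, 0, 0.03], 0.09], [[0, 0.045, 0], [0, 0, 0.03], 0.09], [[0, 0.045, 0], [0, 0, 0.03], 0.09], [[0, 0.045, 0], [0, 0, 0.03], 0.09], [[0, 0.045, 0], [0, 0, 0.03], 0.09], [[0, 0.045, 0], [0, 0, 0.03], 0.09], [[0, 0.045, 0], [0, 0, 0.03], 0.09], [[0, 0.045, 0], [0, 0, 0.03], 0.09]]}}

```text
clock: 2.1
position: [0.5061, 0.2815, 0.2565]
ee_rot: [2.938, 1.112, -0.001]
force: [1.1, 0.5, 0.2]
width: 0.978
```

Run:
```python
from h import *
go([.5219,.3547,.13],tool(np.radians(41.3),np.radians(-35)))
```

```text
clock 2.1 pos [0.5061 0.2815 0.2565] w 0.978 F [1.1 0.5 0.2]
 j [-0.28  0.38 -0.44  1.62  0.17  1.19 -1.61]
 shift [ 0.0077  0.0661 -0.1419] turn [-0.4033  0.458  -0.0027] deg 35.0
```

Emit:
{"name": "send_rows", "arguments": {"deltas": [[[0.0008, 0.0066, -0.0142], [-0.0403, 0.0458, 0], 0.09], [[0.0008, 0.0066, -0.0142], [-0.0403, 0.0458, 0], 0.09], [[0.0008, 0.0066, -0.0142], [-0.0403, 0.0458, 0], 0.09], [[0.0008, 0.0066, -0.0142], [-0.0403, 0.0458, 0], 0.09], [[0.0008, 0.0066, -0.0142], [-0.0403, 0.0458, 0], 0.09], [[0.0008, 0.0066, -0.0142], [-0.0403, 0.0458, 0], 0.09], [[0.0008, 0.0066, -0.0142], [-0.0403, 0.0458, 0], 0.09], [[0.0008, 0.0066, -0.0142], [-0.0403, 0.0458, 0], 0.09], [[0.0008, 0.0066, -0.0142], [-0.0403, 0.0458, 0], 0.09], [[0.0008, 0.0066, -0.0142], [-0.0403, 0.0458, 0], 0.09]]}}

```text
clock: 3.1
position: [0.5144, 0.3461, 0.1138]
ee_rot: [2.626, 0.993, -0.831]
force: [0.4, -0.3, -0.2]
width: 0.981
```

Run:
```python
from h import *
go([.5219,.3547,.03],tool(np.radians(41.3),np.radians(-35)))
im=get_image("wrist"); cp=camera_params("wrist")
P=[[.4843+.751*t-.660*u,.3217+.660*t+.751*u,.052] for t in(0,.05,.076) for u in(-.026,.026)]
o=im.copy()
for q in proj(cp,P): cv2.circle(o,tuple(int(v) for v in q.round()),3,(0,255,0),1)
cv2.imwrite("pics/w1.png",o[:,:,::-1])
```

```text
clock 3.1 pos [0.5144 0.3461 0.1138] w 0.981 F [ 0.4 -0.3 -0.2]
 j [-0.54  0.95 -0.33  1.08  0.22  1.76 -1.7 ]
 shift [-0.0006  0.0015 -0.0992] turn [ 0.0011 -0.0019 -0.0017] deg 0.2
```

View pics/w1.png

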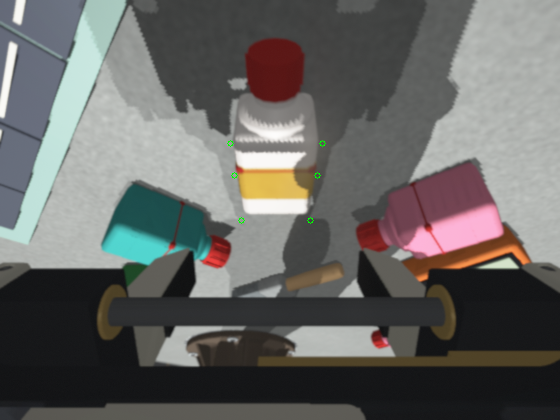

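The wrist view shows the yellow-label bottle centred, with its axis vertical in the picture. The red cap is at (275,68) and the foot edge at (276,213). My predicted corners agree to a few pixels, with the foot about 4 mm further out, so I descend with a small correction.

Emit:
{"name": "send_rows", "arguments": {"deltas": [[[0.0002, 0.0003, -0.012], [0, 0, 0], 0.09], [[0.0002, 0.0003, -0.012], [0, 0, 0], 0.09], [[0.0002, 0.0003, -0.012], [0, 0, 0], 0.09], [[0.0002, 0.0003, -0.012], [0, 0, 0], 0.09], [[0.0002, 0.0003, -0.012], [0, 0, 0], 0.09], [[0.0002, 0.0003, -0.012], [0, 0, 0], 0.09], [[0.0002, 0.0003, -0.012], [0, 0, 0], 0.09], [[0.0002, 0.0003, -0.009], [0, 0, 0], 0.09], [[0, 0.0003, -0.006], [0, 0, 0], 0.09], [[0, 0, 0], [0, 0, 0], 0.09]]}}

```text
clock: 4.15
position: [0.5156, 0.3485, 0.0147]
ee_rot: [2.628, 0.993, -0.83]
force: [0.3, -0.1, -0.4]
width: 0.982
```

Emit:
{"name": "send_rows", "arguments": {"deltas": [[[0, 0, 0], [0, 0, 0], 0.03], [[0, 0, 0], [0, 0, 0], 0.03], [[0, 0, 0], [0, 0, 0], 0.03], [[0, 0, 0], [0, 0, 0], 0.03], [[0, 0, 0], [0, 0, 0], 0.03], [[0, 0, 0], [0, 0, 0], 0.03], [[0, 0, 0], [0, 0, 0], 0.03], [[0, 0, 0], [0, 0, 0], 0.03], [[0, 0, 0], [0, 0, 0], 0.03], [[0, 0, 0], [0, 0, 0], 0.03]], "force": 20}}

```text
clock: 5.15
position: [0.5162, 0.3487, 0.0159]
ee_rot: [2.629, 0.993, -0.828]
force: [-0.0, 0.0, 3.3]
width: 0.567
```

Emit:
{"name": "send_rows", "arguments": {"deltas": [[[0, 0, 0.015], [0, 0, 0], 0.03], [[-0.005, -0.01, 0.02], [0, 0, 0], 0.03], [[-0.005, -0.01, 0.02], [0, 0, 0], 0.03], [[-0.005, -0.01, 0.02], [0, 0, 0], 0.03], [[-0.005, -0.01, 0.02], [0, 0, 0], 0.03], [[-0.005, -0.01, 0.02], [0, 0, 0], 0.03], [[-0.005, -0.01, 0.02], [0, 0, 0], 0.03], [[-0.005, -0.01, 0.02], [0, 0, 0], 0.03], [[-0.005, -0.01, 0.02], [0, 0, 0], 0.03], [[-0.005, -0.01, 0.02], [0, 0, 0], 0.03]]}}

```text
clock: 6.15
position: [0.4707, 0.2584, 0.2123]
ee_rot: [2.629, 0.994, -0.827]
force: [-0.5, 0.2, -1.4]
width: 0.568
```

Run:
```python
from h import *
r=np.radians
go([.48,.25,.25],tool(r(41.3),r(55)))
go([.52,-.06,.25],tool(0,r(55)))
```

```text
clock 6.15 pos [0.4707 0.2584 0.2123] w 0.568 F [-0.5  0.2 -1.4]
 j [-0.44  0.73 -0.36  1.3   0.2   1.77 -1.66]
 shift [0.0209 0.0018 0.027 ] turn [ 1.0364 -1.1784 -0.002 ] deg 89.9
clock 6.15 pos [0.4707 0.2584 0.2123] w 0.568 F [-0.5  0.2 -1.4]
 j [-0.44  0.73 -0.36  1.3   0.2   1.77 -1.66]
 shift [ 0.0647 -0.3184  0.027 ] turn [ 0.5643 -1.4948 -0.5662] deg 97.1
```

Emit:
{"name": "send_rows", "arguments": {"deltas": [[[0.0015, 0, 0.003], [0.074, -0.0842, 0], 0.03], [[0.0015, 0, 0.003], [0.074, -0.0842, 0], 0.03], [[0.0015, 0, 0.003], [0.074, -0.0842, 0], 0.03], [[0.0015, 0, 0.003], [0.074, -0.0842, 0], 0.03], [[0.0015, 0, 0.003], [0.074, -0.0842, 0], 0.03], [[0.0015, 0, 0.003], [0.074, -0.0842, 0], 0.03], [[0.0015, 0, 0.003], [0.074, -0.0842, 0], 0.03], [[0.0015, 0, 0.003], [0.074, -0.0842, 0], 0.03], [[0.0015, 0, 0.003], [0.074, -0.0842, 0], 0.03], [[0.0015, 0, 0.003], [0.074, -0.0842, 0], 0.03]]}}

```text
clock: 7.15
position: [0.4857, 0.2584, 0.242]
ee_rot: [-2.692, -1.018, -0.712]
force: [-0.5, 1.6, -2.2]
width: 0.568
```

Emit:
{"name": "send_rows", "arguments": {"deltas": [[[0, 0, 0], [0.074, -0.0842, 0], 0.03], [[0, 0, 0], [0.074, -0.0842, 0], 0.03], [[0, 0, 0], [0.074, -0.0842, 0], 0.03], [[0, 0, 0], [0.074, -0.0842, 0], 0.03], [[0.008, -0.02, 0], [0, 0, -0.05], 0.03], [[0.008, -0.03, 0], [0, 0, -0.06], 0.03], [[0.008, -0.03, 0], [0, 0, -0.06], 0.03], [[0.008, -0.03, 0], [0, 0, -0.06], 0.03], [[0.008, -0.03, 0], [0, 0, -0.06], 0.03], [[0.008, -0.03, 0], [0, 0, -0.06], 0.03]]}}

```text
clock: 8.15
position: [0.5266, 0.1027, 0.2465]
ee_rot: [-2.731, -0.546, -1.015]
force: [1.3, 1.0, -1.5]
width: 0.568
```

Run:
```python
from h import *
r=np.radians
go([.58,-.06,.12],tool(0,r(55)))
```

```text
clock 8.15 pos [0.5266 0.1027 0.2465] w 0.568 F [ 1.3  1.  -1.5]
 j [ 0.61  0.06 -0.77  2.31 -1.04  0.18 -0.34]
 shift [ 0.0688 -0.1627 -0.1372] turn [ 0.0126 -0.2451 -0.4109] deg 27.4
```

Emit:
{"name": "send_rows", "arguments": {"deltas": [[[0.008, -0.017, 0], [0, 0, -0.042], 0.03], [[0.008, -0.017, 0], [0, 0, -0.042], 0.03], [[0.008, -0.017, 0], [0, 0, -0.042], 0.03], [[0.008, -0.017, 0], [0, 0, -0.042], 0.03], [[0.008, -0.017, -0.01], [0, 0, -0.042], 0.03], [[0.008, -0.017, -0.02], [0, 0, -0.042], 0.03], [[0.008, -0.017, -0.02], [0, 0, -0.042], 0.03], [[0.008, -0.017, -0.02], [0, 0, -0.042], 0.03], [[0.008, -0.017, -0.02], [0, 0, -0.042], 0.03], [[0, -0.01, -0.02], [0, 0, -0.042], 0.03]]}}

```text
clock: 9.15
position: [0.5992, -0.0567, 0.1885]
ee_rot: [-2.922, -0.017, -0.979]
force: [-0.8, 0.3, -2.0]
width: 0.566
```

Run:
```python
from h import *
r=np.radians
go([.60,-.06,.12],tool(0,r(55)))
```

```text
clock 9.15 pos [ 0.5992 -0.0567  0.1885] w 0.566 F [-0.8  0.3 -2. ]
 j [ 0.02  0.2   0.06  2.26 -1.31  0.12 -0.21]
 shift [ 0.0162 -0.0033 -0.0793] turn [-0.0478 -0.3132 -0.0374] deg 18.3
```

The arm stopped at its wrist limits (j6 0.12, j5 −1.31), so it holds the bottle about 18° short of upright. I'll unload the limits by commanding a reachable lean. Then I'll set the foot's outer edge down and let the bottle pivot upright between lightly closed pads.

Run:
```python
from h import *
r=np.radians
R=Ro.from_rotvec(arm.observe()['ee_rot']).as_matrix(); print(R.round(3), "lean",np.degrees(np.arccos(-R[2,2])))
go([.61,-.06,.12],tool(0,r(30)))
im=get_image("side"); cp=camera_params("side"); c=proj(cp,[[.6,-.06,.2]])[0].astype(int); print(c)
x,y=max(c[0]-90,0),max(c[1]-70,0); cv2.imwrite("pics/s2.png",cv2.resize(im[y:y+150,x:x+180],None,fx=4,fy=4,interpolation=2)[:,:,::-1])
```

```text
[[ 0.798  0.029  0.602]
 [-0.008 -0.998  0.06 ]
 [ 0.602 -0.053 -0.797]] lean 37.19990661894199
clock 9.15 pos [ 0.5992 -0.0567  0.1885] w 0.566 F [-0.8  0.3 -2. ]
 j [ 0.02  0.2   0.06  2.26 -1.31  0.12 -0.21]
 shift [ 0.0202 -0.0033 -0.0848] turn [-0.0546  0.123  -0.0261] deg 7.9
[262 155]
```

View pics/s2.png

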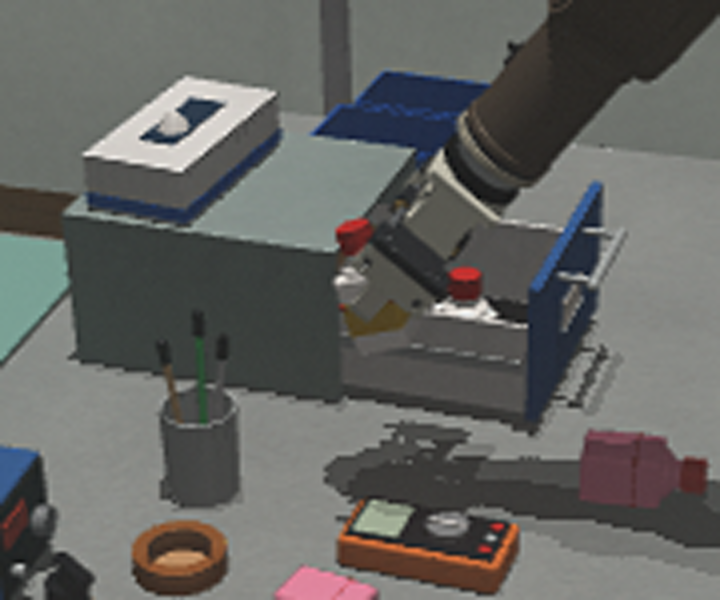

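The bottle is held at about (370,280) in this crop. It leans roughly 18° outward and nothing is touching. I'll lower it with 30° lean.

Emit:
{"name": "send_rows", "arguments": {"deltas": [[[0.002, 0, -0.0085], [-0.0055, 0.0123, -0.0026], 0.03], [[0.002, 0, -0.0085], [-0.0055, 0.0123, -0.0026], 0.03], [[0.002, 0, -0.0085], [-0.0055, 0.0123, -0.0026], 0.03], [[0.002, 0, -0.0085], [-0.0055, 0.0123, -0.0026], 0.03], [[0.002, 0, -0.0085], [-0.0055, 0.0123, -0.0026], 0.03], [[0.002, 0, -0.0085], [-0.0055, 0.0123, -0.0026], 0.03], [[0.002, 0, -0.0085], [-0.0055, 0.0123, -0.0026], 0.03], [[0.002, 0, -0.0085], [-0.0055, 0.0123, -0.0026], 0.03], [[0.002, 0, -0.0085], [-0.0055, 0.0123, -0.0026], 0.03], [[0.002, 0, -0.0085], [-0.0055, 0.0123, -0.0026], 0.03]]}}

```text
clock: 10.2
position: [0.619, -0.0547, 0.1051]
ee_rot: [-3.035, -0.007, -0.804]
force: [0.1, 0.4, -1.6]
width: 0.569
```

Run:
```python
from h import *
r=np.radians
go([.61,-.06,.065],tool(0,r(30)))
```

```text
clock 10.2 pos [ 0.619  -0.0547  0.1051] w 0.569 F [ 0.1  0.4 -1.6]
 j [-0.21  0.39  0.27  2.21 -1.32  0.12 -0.26]
 shift [ 0.0004 -0.0053 -0.0563] turn [-0.0006 -0.0058 -0.005 ] deg 0.4
```

Both wrist joints are still at their limits, and the bottle would be 25–28° off upright if set down here. With more reach the wrist can lean further out, so I'll use the free bench to the right of the drawer (r ≈ 0.8).

Emit:
{"name": "send_rows", "arguments": {"deltas": [[[0, 0, 0.016], [0, 0.02, 0], 0.03], [[0, 0, 0.016], [0, 0.02, 0], 0.03], [[0, 0, 0.016], [0, 0.02, 0], 0.03], [[0, 0, 0.018], [0, 0.02, 0], 0.03], [[0, 0, 0.018], [0, 0.02, 0], 0.03], [[0, 0, 0.018], [0, 0.02, 0], 0.03], [[0, 0, 0.018], [0, 0.02, 0], 0.03], [[0, 0, 0.018], [0, 0.02, 0], 0.03], [[0, 0, 0.018], [0, 0.02, 0], 0.03], [[0, 0, 0.018], [0, 0.02, 0], 0.03]]}}

```text
clock: 11.2
position: [0.6195, -0.0542, 0.2763]
ee_rot: [-3.097, -0.009, -0.505]
force: [0.3, -0.6, -1.6]
width: 0.568
```

Run:
```python
from h import *
r=np.radians
go([.55,-.55,.28],tool(r(-45),r(20)))
im=cv2.imread("pics/top0.png"); cp=camera_params("top")
print(cast(cp,[[490,153],[530,153],[560,150],[540,250]],.0).round(3), cast(cp,[[490,153],[400,150]],.17).round(3))
```

```text
clock 11.2 pos [ 0.6195 -0.0542  0.2763] w 0.568 F [ 0.3 -0.6 -1.6]
 j [-0.86  0.34  1.15  1.87 -0.51  0.86 -1.06]
 shift [-0.0649 -0.5003 -0.0139] turn [-0.0122 -0.0236 -0.7913] deg 45.4
[[ 0.697 -0.497  0.   ]
 [ 0.695 -0.623  0.   ]
 [ 0.703 -0.718  0.   ]
 [ 0.389 -0.626  0.   ]] [[ 0.652 -0.422  0.17 ]
 [ 0.665 -0.172  0.17 ]]
```

Emit:
{"name": "send_rows", "arguments": {"deltas": [[[-0.005, -0.04, 0], [0, 0, -0.06], 0.03], [[-0.005, -0.045, 0], [0, 0, -0.06], 0.03], [[-0.005, -0.045, 0], [0, 0, -0.06], 0.03], [[-0.005, -0.045, 0], [0, 0, -0.06], 0.03], [[-0.005, -0.045, 0], [0, 0, -0.06], 0.03], [[-0.005, -0.045, 0], [0, 0, -0.06], 0.03], [[-0.005, -0.045, 0], [0, 0, -0.06], 0.03], [[-0.005, -0.045, 0], [0, 0, -0.06], 0.03], [[-0.005, -0.045, 0], [0, 0, -0.06], 0.03], [[-0.005, -0.045, 0], [0, 0, -0.06], 0.03]]}}

```text
clock: 12.2
position: [0.5696, -0.5009, 0.275]
ee_rot: [2.88, -0.885, 0.471]
force: [0.4, 0.0, -0.7]
width: 0.565
```

Run:
```python
from h import *
r=np.radians
go([.56,-.56,.12],tool(r(-45),r(40)))
```

```text
clock 12.2 pos [ 0.5696 -0.5009  0.275 ] w 0.565 F [ 0.4  0.  -0.7]
 j [ 0.03  0.62  1.08  1.54 -0.76  1.05 -0.92]
 shift [-0.0011 -0.0677 -0.1694] turn [-0.241  -0.2873 -0.1877] deg 24.0
```

Emit:
{"name": "send_rows", "arguments": {"deltas": [[[0, -0.0068, -0.012], [-0.024, -0.0287, -0.0188], 0.03], [[0, -0.0068, -0.017], [-0.024, -0.0287, -0.0188], 0.03], [[0, -0.0068, -0.017], [-0.024, -0.0287, -0.0188], 0.03], [[0, -0.0068, -0.017], [-0.024, -0.0287, -0.0188], 0.03], [[0, -0.0068, -0.017], [-0.024, -0.0287, -0.0188], 0.03], [[0, -0.0068, -0.017], [-0.024, -0.0287, -0.0188], 0.03], [[0, -0.0068, -0.017], [-0.024, -0.0287, -0.0188], 0.03], [[0, -0.0068, -0.017], [-0.024, -0.0287, -0.0188], 0.03], [[0, -0.0068, -0.017], [-0.024, -0.0287, -0.0188], 0.03], [[0, -0.0068, -0.017], [-0.024, -0.0287, -0.0188], 0.03]]}}

```text
clock: 13.2
position: [0.5727, -0.5675, 0.1199]
ee_rot: [2.56, -1.045, 0.872]
force: [-9.1, -15.6, 1.2]
width: 0.565
```

Run:
```python
from h import *
r=np.radians
R=Ro.from_rotvec(arm.observe()['ee_rot']).as_matrix(); print("lean",np.degrees(np.arccos(-R[2,2])))
go([.56,-.56,.07],tool(r(-45),r(40)))
go([.56,-.56,.07],tool(r(-45),r(48)))
```

```text
lean 37.56799962771055
clock 13.2 pos [ 0.5727 -0.5675  0.1199] w 0.565 F [ -9.1 -15.6   1.2]
 j [ 0.48  0.59  0.31  1.89 -1.32  0.12 -0.39]
 shift [-0.0042 -0.001  -0.0643] turn [-0.0312 -0.0289 -0.011 ] deg 2.5
clock 13.2 pos [ 0.5727 -0.5675  0.1199] w 0.565 F [ -9.1 -15.6   1.2]
 j [ 0.48  0.59  0.31  1.89 -1.32  0.12 -0.39]
 shift [-0.0029 -0.0024 -0.0625] turn [-0.1293 -0.1282 -0.0111] deg 10.5
```

Emit:
{"name": "send_rows", "arguments": {"deltas": [[[0.003, -0.003, 0], [0, 0, 0], 0.03], [[0.004, -0.004, 0], [0, 0, 0], 0.03], [[0.004, -0.004, -0.004], [0, 0, 0], 0.03], [[0.004, -0.004, -0.008], [0, 0, 0], 0.03], [[0.004, -0.004, -0.008], [0, 0, 0], 0.03], [[0.004, -0.004, -0.008], [0, 0, 0], 0.03], [[0.004, -0.004, -0.008], [0, 0, 0], 0.03], [[0.003, -0.003, -0.008], [0, 0, 0], 0.03], [[0, 0, -0.004], [0, 0, 0], 0.03], [[0, 0, 0], [0, 0, 0], 0.03]]}}

```text
clock: 14.2
position: [0.605, -0.6017, 0.0772]
ee_rot: [2.564, -1.048, 0.859]
force: [-0.4, -0.2, -2.2]
width: 0.566
```

Run:
```python
from h import *
r=np.radians
R=Ro.from_rotvec(arm.observe()['ee_rot']).as_matrix(); print("lean",np.degrees(np.arccos(-R[2,2])))
go([.59,-.59,.06],tool(r(-45),r(37)))
im=get_image("side"); cp=camera_params("side"); c=proj(cp,[[.59,-.59,.1]])[0].astype(int); print(c)
x,y=max(c[0]-70,0),max(c[1]-70,0); cv2.imwrite("pics/s3.png",cv2.resize(im[y:y+130,x:x+150],None,fx=4,fy=4,interpolation=2)[:,:,::-1])
```

```text
lean 37.052142195137066
clock 14.2 pos [ 0.605  -0.6017  0.0772] w 0.566 F [-0.4 -0.2 -2.2]
 j [ 0.52  0.7   0.28  1.78 -1.32  0.12 -0.4 ]
 shift [-0.007   0.0037 -0.0322] turn [ 0.001   0.0002 -0.0095] deg 0.5
[300 121]
```

View pics/s3.png

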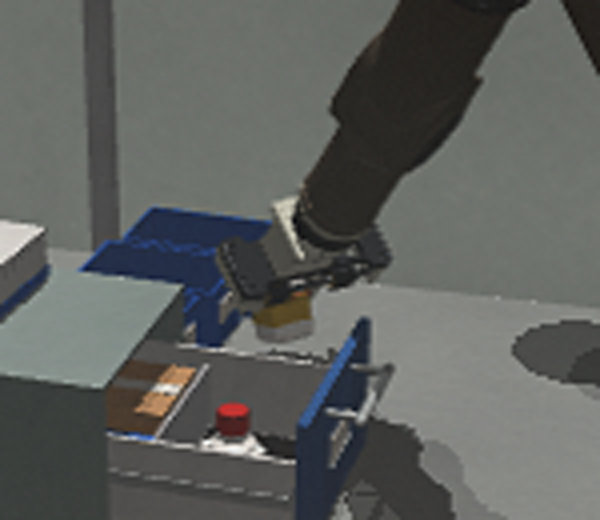

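The side view shows the bottle's foot at (285,325), hanging clear over the free bench behind the drawer. I lower it to contact.

Emit:
{"name": "send_rows", "arguments": {"deltas": [[[0.001, -0.001, -0.004], [0, 0, 0], 0.03], [[0.001, -0.001, -0.004], [0, 0, 0], 0.03], [[0.001, -0.001, -0.004], [0, 0, 0], 0.03], [[0.001, -0.001, -0.004], [0, 0, 0], 0.03], [[0.001, -0.001, -0.004], [0, 0, 0], 0.03], [[0.001, -0.001, -0.004], [0, 0, 0], 0.03], [[0.001, -0.001, -0.004], [0, 0, 0], 0.03], [[0.001, -0.001, -0.003], [0, 0, 0], 0.03], [[0, 0, -0.002], [0, 0, 0], 0.03], [[0, 0, 0], [0, 0, 0], 0.03]]}}

```text
clock: 15.25
position: [0.6161, -0.6126, 0.0495]
ee_rot: [2.574, -1.051, 0.843]
force: [-0.0, 0.3, -1.7]
width: 0.566
```

Run:
```python
from h import *
r=np.radians
R=Ro.from_rotvec(arm.observe()['ee_rot']).as_matrix(); print("lean",np.degrees(np.arccos(-R[2,2])))
go([.61,-.61,.05],tool(r(-45),r(36)))
```

```text
lean 36.2817283515587
clock 15.25 pos [ 0.6161 -0.6126  0.0495] w 0.566 F [-0.   0.3 -1.7]
 j [ 0.53  0.76  0.26  1.73 -1.32  0.12 -0.4 ]
 shift [ 0.0017 -0.0052 -0.0147] turn [ 0.0037  0.0033 -0.0098] deg 0.6
```

Emit:
{"name": "send_rows", "arguments": {"deltas": [[[0, 0, -0.001], [0, 0, 0], 0.03], [[0, 0, -0.001], [0, 0, 0], 0.03], [[0, 0, -0.001], [0, 0, 0], 0.03], [[0, 0, -0.001], [0, 0, 0], 0.03], [[0, 0, -0.001], [0, 0, 0], 0.03], [[0, 0, -0.001], [0, 0, 0], 0.03], [[0, 0, -0.001], [0, 0, 0], 0.03], [[0, 0, -0.001], [0, 0, 0], 0.03], [[0, 0, 0], [0, 0, 0], 0.03], [[0, 0, 0], [0, 0, 0], 0.03]], "force": 12}}

```text
clock: 16.25
position: [0.6177, -0.6146, 0.0451]
ee_rot: [2.575, -1.052, 0.841]
force: [-2.7, 1.9, 6.6]
width: 0.569
```

Contact: the vertical force rose to +6.6 N. I lower the grip force and follow the pivot arc backwards and down.

Emit:
{"name": "send_rows", "arguments": {"deltas": [[[0, 0, 0], [0, 0, 0], 0.03], [[-0.001, 0.001, 0], [0, 0, 0], 0.03], [[-0.0015, 0.0015, -0.0005], [0, 0, 0], 0.03], [[-0.0015, 0.0015, -0.0005], [0, 0, 0], 0.03], [[-0.0015, 0.0015, -0.0005], [0, 0, 0], 0.03], [[-0.0015, 0.0015, -0.0005], [0, 0, 0], 0.03], [[-0.0015, 0.0015, -0.0005], [0, 0, 0], 0.03], [[-0.0015, 0.0015, -0.0005], [0, 0, 0], 0.03], [[-0.0015, 0.0015, -0.0005], [0, 0, 0], 0.03], [[0, 0, -0.001], [0, 0, 0], 0.03]], "force": 5}}

```text
clock: 17.25
position: [0.6082, -0.6046, 0.0432]
ee_rot: [2.585, -1.056, 0.825]
force: [-1.2, 2.2, 6.0]
width: 0.569
```

Run:
```python
from h import *
r=np.radians
go([.61,-.61,.05],tool(r(-45),r(36)))
im=get_image("top"); cv2.imwrite("pics/t4.png",cv2.resize(im[120:300,430:560],None,fx=3.3,fy=3.3,interpolation=2)[:,:,::-1])
im2=get_image("wrist"); cv2.imwrite("pics/c4.png",np.hstack([cv2.resize(im[110:290,420:560],(420,540),interpolation=2),cv2.resize(im2,(380,285))[:, :] if 0 else cv2.copyMakeBorder(cv2.resize(im2,(380,285)),0,255,0,0,0)])[:,:,::-1])
```

```text
clock 17.25 pos [ 0.6082 -0.6046  0.0432] w 0.569 F [-1.2  2.2  6. ]
 j [ 0.53  0.76  0.26  1.75 -1.32  0.12 -0.4 ]
 shift [ 0.0096 -0.0132 -0.0084] turn [-0.0075 -0.0075 -0.0099] deg 0.8
```

View pics/c4.png

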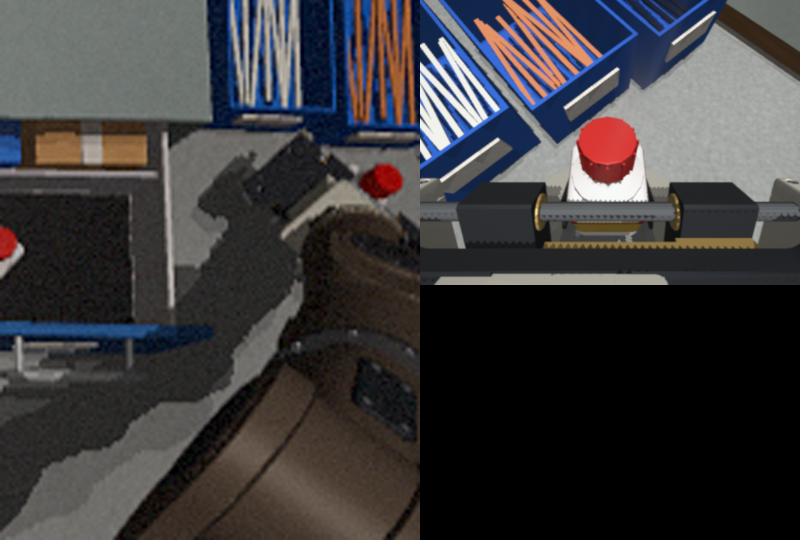

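The wrist crop shows the cap at (608,150) between the fingers, and the top crop shows it at (380,180), clear of the bins. I get the tilt by triangulating the cap.

```bash
cat >> h.py <<'E'
def red(im): 
    m=mask(im,(0,150,60),(8,255,255),(0,0,560,420))|mask(im,(172,150,60),(179,255,255),(0,0,560,420)); return m
def cap(near,rad=45,views=("top","wrist")):
    "triangulate red blob nearest the projected guess"
    Ms=[]
    for v in views:
        cp=camera_params(v); im=get_image(v); n,_,st,c=cv2.connectedComponentsWithStats(red(im))
        q=proj(cp,near)[0]; k=[i for i in range(1,n) if st[i,4]>15]; i=min(k,key=lambda i:np.linalg.norm(c[i]-q))
        print(v,c[i].round(1),"guess",q.round(1),"area",st[i,4])
        o=cast(cp,c[i],0)[0]; e=cast(cp,c[i],.3)[0]; d=(e-o)/np.linalg.norm(e-o); Ms.append((o,d))
    A=sum(np.eye(3)-np.outer(d,d) for o,d in Ms); b=sum((np.eye(3)-np.outer(d,d))@o for o,d in Ms)
    p=np.linalg.solve(A,b); print("cap",p.round(4),"miss",[np.linalg.norm((np.eye(3)-np.outer(d,d))@(p-o)).round(4) for o,d in Ms]); return p
E
python3 - <<'E'
from h import *
s=arm.observe(); R=Ro.from_rotvec(s['ee_rot']).as_matrix(); G=s['position']-H*R[:,2]; print("G",G)
p=cap(G+np.array([.012,-.012,.055])); d=p-G; h=np.array([.7071,-.7071,0])
print("along heading",d@h,"up",d[2],"tilt",np.degrees(np.arctan2(d@h,d[2])))
E
```

```text
G [ 0.60051965 -0.59712718  0.05854298]
top [547.1 169.8] guess [547.9 170.3] area 111
wrist [275.9 219.4] guess [276.9 221. ] area 6635
cap [ 0.6151 -0.6107  0.1067] miss [np.float64(0.0005), np.float64(0.0005)]
along heading 0.019910787178934748 up 0.04810926825764257 tilt 22.48299707916359
```

The foot slid rather than pivoted, so the tilt is still about 20°. That is well inside the bottle's tipping angle of roughly 29°. With the gripper at this lean the cap would meet the palm before the bottle got upright. So I take off the preload, open, and back away along the tool axis, letting the bottle settle onto its foot against the receding palm.

Emit:
{"name": "send_rows", "arguments": {"deltas": [[[0, 0, 0.001], [0, 0, 0], 0.03], [[0, 0, 0.001], [0, 0, 0], 0.03], [[0, 0, 0.0005], [0, 0, 0], 0.05], [[0, 0, 0], [0, 0, 0], 0.062], [[0, 0, 0], [0, 0, 0], 0.066], [[0, 0, 0], [0, 0, 0], 0.07], [[-0.0012, 0.0012, 0.0024], [0, 0, 0], 0.074], [[-0.0017, 0.0017, 0.0032], [0, 0, 0], 0.076], [[-0.0021, 0.0021, 0.004], [0, 0, 0], 0.08], [[-0.0025, 0.0025, 0.0048], [0, 0, 0], 0.08]]}}

```text
clock: 18.45
position: [0.6005, -0.597, 0.0601]
ee_rot: [2.585, -1.056, 0.824]
force: [0.5, -0.6, -0.2]
width: 0.866
```

Run:
```python
from h import *
s=arm.observe(); R=Ro.from_rotvec(s['ee_rot']).as_matrix(); G=s['position']-H*R[:,2]; print("G",G,s['width'],s['force'].round(1))
p=cap([.607,-.603,.11])
```

```text
G [ 0.59272225 -0.58935996  0.07545796] 0.8655286857996306 [ 0.5 -0.6 -0.2]
top [543.8 174.6] guess [545.3 172.5] area 20
wrist [276.4 270.2] guess [275.7 228.6] area 3711
cap [ 0.5952 -0.5892  0.1271] miss [np.float64(0.0021), np.float64(0.0021)]
```

The cap moved inward by about 30 mm, as it would on standing up. I continue retreating.

Emit:
{"name": "send_rows", "arguments": {"deltas": [[[-0.003, 0.003, 0.006], [0, 0, 0], 0.09], [[-0.003, 0.003, 0.006], [0, 0, 0], 0.09], [[-0.004, 0.004, 0.008], [0, 0, 0], 0.09], [[-0.005, 0.005, 0.01], [0, 0, 0], 0.09], [[-0.006, 0.006, 0.014], [0, 0, 0], 0.09], [[-0.006, 0.006, 0.016], [0, 0, 0], 0.09], [[-0.006, 0.006, 0.018], [0, 0, 0], 0.09], [[-0.006, 0.006, 0.018], [0, 0, 0], 0.09], [[-0.006, 0.006, 0.018], [0, 0, 0], 0.09], [[-0.006, 0.006, 0.018], [0, 0, 0], 0.09]]}}

```text
clock: 19.55
position: [0.5491, -0.5454, 0.1931]
ee_rot: [2.585, -1.057, 0.825]
force: [0.4, 0.4, 0.3]
width: 0.982
```

Run:
```python
from h import *
p=cap([.597,-.592,.11])
im=get_image("wrist"); cv2.imwrite("pics/w5.png",im[:,:,::-1])
r=np.radians
go([.597,-.592,.22],tool(r(-45),0)); go([.597,-.592,.22],tool(0,0))
```

```text
top [544.1 174.8] guess [541.8 176. ] area 19
wrist [276.4 208.4] guess [275.4 203.9] area 871
cap [ 0.5914 -0.5846  0.1339] miss [np.float64(0.0036), np.float64(0.0036)]
clock 19.7 pos [ 0.5499 -0.546   0.1935] w 0.982 F [-0.9 -0.1 -0.1]
 j [ 0.18  0.51  0.73  1.9  -1.02  0.36 -0.72]
 shift [ 0.0471 -0.046   0.0077] turn [ 0.4356  0.4406 -0.0096] deg 35.5
clock 19.7 pos [ 0.5499 -0.546   0.1935] w 0.982 F [-0.9 -0.1 -0.1]
 j [ 0.18  0.51  0.73  1.9  -1.02  0.36 -0.72]
 shift [ 0.0471 -0.046   0.0077] turn [0.2396 0.588  0.75  ] deg 56.3
```

View pics/w5.png

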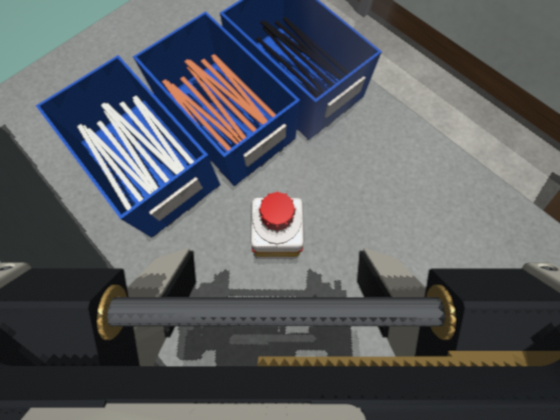

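The bottle stands upright with its cap at (277,208), clear of the bins. Now I go tool-down above it for the cap grasp.

Emit:
{"name": "send_rows", "arguments": {"deltas": [[[0.003, -0.003, 0.002], [0.044, 0.044, -0.001], 0.06], [[0.003, -0.003, 0.002], [0.044, 0.044, -0.001], 0.06], [[0.003, -0.003, 0.001], [0.044, 0.044, -0.001], 0.06], [[0.003, -0.003, 0.001], [0.044, 0.044, -0.001], 0.06], [[0.003, -0.003, 0.001], [0.044, 0.044, -0.001], 0.06], [[0.003, -0.003, 0], [0.044, 0.044, -0.001], 0.06], [[0.003, -0.003, 0], [0.044, 0.044, -0.001], 0.06], [[0.003, -0.003, 0], [0.044, 0.044, -0.001], 0.06], [[0.003, -0.003, 0], [0.044, 0.044, -0.001], 0.06], [[0.003, -0.003, 0], [0.044, 0.044, -0.001], 0.06]]}}

```text
clock: 20.7
position: [0.5799, -0.5759, 0.1975]
ee_rot: [-2.896, 1.201, 0.01]
force: [0.8, 0.3, 0.8]
width: 0.651
```

Run:
```python
from h import *
s=arm.observe()
for v in("wrist","top"):
    cp=camera_params(v); im=get_image(v); m=red(im); n,_,st,c=cv2.connectedComponentsWithStats(m); q=proj(cp,[.593,-.588,.113])[0]
    i=min([i for i in range(1,n) if st[i,4]>15],key=lambda i:np.linalg.norm(c[i]-q)); x,y,w,h,a=st[i]
    print(v,c[i].round(1),q.round(1),st[i],cast(cp,c[i],.112).round(4))
r=np.radians
go([.593,-.588,.106],tool(r(-45),0))
```

```text
wrist [275.  190.4] [275.7 195. ] [259 172  36  39 946] [[ 0.5958 -0.5901  0.112 ]]
top [419.7 190.6] [541.1 177.1] [415 186  11  11  95] [[ 0.5591 -0.2374  0.112 ]]
clock 20.8 pos [ 0.5799 -0.5769  0.1959] w 0.655 F [-0.6 -0.1 -0.7]
 j [ 0.36  0.93  0.91  1.03 -0.69  1.46 -1.24]
 shift [ 0.0131 -0.0111 -0.1087] turn [-0.0079 -0.0038  0.0007] deg 0.5
```

Emit:
{"name": "send_rows", "arguments": {"deltas": [[[0.003, -0.002, 0], [-0.0016, -0.0008, 0], 0.06], [[0.003, -0.003, 0], [-0.0016, -0.0008, 0], 0.06], [[0.003, -0.003, 0], [-0.0016, -0.0008, 0], 0.06], [[0.003, -0.002, 0], [-0.0016, -0.0008, 0], 0.06], [[0.003, -0.002, -0.007], [-0.0016, -0.0008, 0], 0.06], [[0, 0, -0.01], [0, 0, 0], 0.06], [[0, 0, -0.012], [0, 0, 0], 0.06], [[0, 0, -0.012], [0, 0, 0], 0.06], [[0, 0, -0.01], [0, 0, 0], 0.06], [[0, 0, -0.008], [0, 0, 0], 0.06]]}}

```text
clock: 21.8
position: [0.5945, -0.5878, 0.138]
ee_rot: [2.901, -1.204, 0.003]
force: [-0.5, -0.1, 0.7]
width: 0.65
```

Run:
```python
from h import *
cp=camera_params("wrist"); im=get_image("wrist"); n,_,st,c=cv2.connectedComponentsWithStats(red(im)); i=1+np.argmax(st[1:,4])
print(c[i],st[i],cast(cp,c[i],.112).round(4),cast(cp,[c[i][0],st[i][1]+st[i][3]],.115).round(4),cast(cp,[c[i][0],st[i][1]],.100).round(4))
go([.595,-.589,.106],tool(np.radians(-45),0))
```

```text
[279.7049706  242.02725815] [ 256  216   49   52 1871] [[ 0.5953 -0.5917  0.112 ]] [[ 0.5836 -0.58    0.115 ]] [[ 0.6046 -0.6012  0.1   ]]
clock 21.85 pos [ 0.5943 -0.5874  0.1368] w 0.656 F [-0.1 -0.2 -0.9]
 j [ 0.37  0.99  0.89  1.05 -0.72  1.38 -1.23]
 shift [ 0.0007 -0.0016 -0.0496] turn [0.0007 0.0007 0.0015] deg 0.1
```

Emit:
{"name": "send_rows", "arguments": {"deltas": [[[0, -0.001, -0.004], [0, 0, 0], 0.06], [[0, -0.001, -0.006], [0, 0, 0], 0.06], [[0, -0.001, -0.008], [0, 0, 0], 0.06], [[0, 0, -0.008], [0, 0, 0], 0.06], [[0, 0, -0.008], [0, 0, 0], 0.06], [[0, 0, -0.007], [0, 0, 0], 0.06], [[0, 0, -0.005], [0, 0, 0], 0.06], [[0, 0, -0.003], [0, 0, 0], 0.06], [[0, 0, 0], [0, 0, 0], 0.06], [[0, 0, 0], [0, 0, 0], 0.06]]}}

```text
clock: 22.85
position: [0.5947, -0.5913, 0.0909]
ee_rot: [2.9, -1.203, 0.005]
force: [-0.4, -0.4, -0.6]
width: 0.652
```

Emit:
{"name": "send_rows", "arguments": {"deltas": [[[0, 0, 0], [0, 0, 0], 0.05], [[0, 0, 0], [0, 0, 0], 0.045], [[0, 0, 0], [0, 0, 0], 0.04], [[0, 0, 0], [0, 0, 0], 0.035], [[0, 0, 0], [0, 0, 0], 0.03], [[0, 0, 0], [0, 0, 0], 0.02], [[0, 0, 0], [0, 0, 0], 0.01], [[0, 0, 0], [0, 0, 0], 0.01], [[0, 0, 0], [0, 0, 0], 0.01], [[0, 0, 0], [0, 0, 0], 0.01]], "force": 25}}

```text
clock: 23.85
position: [0.5946, -0.5913, 0.0907]
ee_rot: [2.9, -1.203, 0.005]
force: [-0.3, -0.2, 0.3]
width: 0.321
```

Emit:
{"name": "send_rows", "arguments": {"deltas": [[[0, 0, 0.004], [0, 0, 0], 0.01], [[0, 0, 0.008], [0, 0, 0], 0.01], [[0, 0, 0.014], [0, 0, 0], 0.01], [[0, 0, 0.02], [0, 0, 0], 0.01], [[0, 0, 0.022], [0, 0, 0], 0.01], [[0, 0, 0.022], [0, 0, 0], 0.01], [[0, 0, 0.022], [0, 0, 0], 0.01], [[0, 0, 0.02], [0, 0, 0], 0.01], [[0, 0, 0.014], [0, 0, 0], 0.01], [[0, 0, 0.008], [0, 0, 0], 0.01]]}}

```text
clock: 24.85
position: [0.5947, -0.5916, 0.2471]
ee_rot: [2.899, -1.203, 0.008]
force: [0.3, -0.8, -1.6]
width: 0.319
```

Run:
```python
from h import *
go([.552,-.34,.2638],tool(0,0))
```

```text
clock 24.85 pos [ 0.5947 -0.5916  0.2471] w 0.319 F [ 0.3 -0.8 -1.6]
 j [ 0.4   0.93  0.92  0.88 -0.69  1.57 -1.29]
 shift [-0.0427  0.2516 -0.0021] turn [0.0028 0.0053 0.7866] deg 45.1
```

Emit:
{"name": "send_rows", "arguments": {"deltas": [[[-0.003, 0.01, 0.001], [0, 0, 0.06], 0.01], [[-0.004, 0.02, 0.001], [0, 0, 0.08], 0.01], [[-0.004, 0.025, 0.001], [0, 0, 0.08], 0.01], [[-0.005, 0.03, 0.001], [0, 0, 0.09], 0.01], [[-0.005, 0.032, 0], [0, 0, 0.09], 0.01], [[-0.005, 0.032, 0], [0, 0, 0.09], 0.01], [[-0.005, 0.032, 0], [0, 0, 0.09], 0.01], [[-0.005, 0.03, 0], [0, 0, 0.09], 0.01], [[-0.004, 0.025, 0], [0, 0, 0.07], 0.01], [[-0.003, 0.0156, 0], [0, 0, 0.0466], 0.01]]}}

```text
clock: 25.85
position: [0.5517, -0.3371, 0.2485]
ee_rot: [-3.14, -0.007, -0.005]
force: [0.6, -0.3, -0.8]
width: 0.318
```

Run:
```python
from h import *
go([.552,-.34,.131],tool(0,0))
a=get_image("wrist"); b=get_image("top")
cv2.imwrite("pics/c6.png",np.hstack([cv2.resize(a,(400,300)),cv2.resize(b[125:245,380:500],(300,300),interpolation=2)])[:,:,::-1])
```

```text
clock 25.85 pos [ 0.5517 -0.3371  0.2485] w 0.318 F [ 0.6 -0.3 -0.8]
 j [-0.06  0.55  0.85  1.53 -0.43  1.25 -0.71]
 shift [ 0.0003 -0.0029 -0.1363] turn [-0.0014  0.0034 -0.0044] deg 0.3
```

View pics/c6.png

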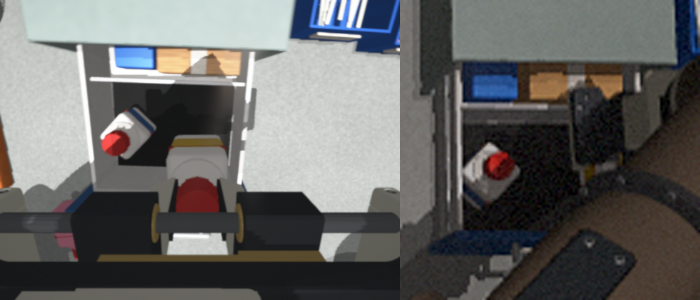

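The bottle hangs upright and square over the right half of the bay, with the spare on the left at (125,138) in the wrist crop. Both have a clear gap, so I lower.

Emit:
{"name": "send_rows", "arguments": {"deltas": [[[0, -0.001, -0.007], [0, 0, 0], 0.01], [[0, -0.001, -0.013], [0, 0, 0], 0.01], [[0, -0.001, -0.015], [0, 0, 0], 0.01], [[0, 0, -0.015], [0, 0, 0], 0.01], [[0, 0, -0.015], [0, 0, 0], 0.01], [[0, 0, -0.015], [0, 0, 0], 0.01], [[0, 0, -0.015], [0, 0, 0], 0.01], [[0, 0, -0.014], [0, 0, 0], 0.01], [[0, 0, -0.01], [0, 0, 0], 0.01], [[0, 0, -0.007], [0, 0, 0], 0.01]]}}

```text
clock: 26.95
position: [0.5515, -0.3424, 0.1216]
ee_rot: [-3.142, 0.0, -0.005]
force: [-0.2, -0.6, -1.9]
width: 0.323
```

Emit:
{"name": "send_rows", "arguments": {"deltas": [[[0, 0, -0.003], [0, 0, 0], 0.01], [[0, 0, -0.002], [0, 0, 0], 0.01], [[0, 0, -0.0015], [0, 0, 0], 0.01], [[0, 0, -0.001], [0, 0, 0], 0.01], [[0, 0, -0.001], [0, 0, 0], 0.01], [[0, 0, -0.001], [0, 0, 0], 0.01], [[0, 0, -0.001], [0, 0, 0], 0.01], [[0, 0, -0.001], [0, 0, 0], 0.01], [[0, 0, 0], [0, 0, 0], 0.01], [[0, 0, 0], [0, 0, 0], 0.01]]}}

```text
clock: 27.95
position: [0.5516, -0.3426, 0.1111]
ee_rot: [3.141, -0.0, 0.005]
force: [0.7, 0.4, -1.7]
width: 0.321
```

Emit:
{"name": "send_rows", "arguments": {"deltas": [[[0, 0, -0.0005], [0, 0, 0], 0.01], [[0, 0, -0.0005], [0, 0, 0], 0.01], [[0, 0, -0.0005], [0, 0, 0], 0.01], [[0, 0, -0.0005], [0, 0, 0], 0.01], [[0, 0, -0.0004], [0, 0, 0], 0.01], [[0, 0, -0.0003], [0, 0, 0], 0.01], [[0, 0, 0], [0, 0, 0], 0.01], [[0, 0, 0], [0, 0, 0], 0.01], [[0, 0, 0], [0, 0, 0], 0.01], [[0, 0, 0], [0, 0, 0], 0.01]]}}

```text
clock: 28.95
position: [0.552, -0.3428, 0.1095]
ee_rot: [3.141, -0.0, 0.007]
force: [-1.8, 2.1, 7.9]
width: 0.321
```

Contact is at the expected height (+7.9 N). I ease off, open slowly, then rise.

Emit:
{"name": "send_rows", "arguments": {"deltas": [[[0, 0, 0.0008], [0, 0, 0], 0.01], [[0, 0, 0], [0, 0, 0], 0.032], [[0, 0, 0], [0, 0, 0], 0.036], [[0, 0, 0], [0, 0, 0], 0.04], [[0, 0, 0], [0, 0, 0], 0.044], [[0, 0, 0], [0, 0, 0], 0.048], [[0, 0, 0], [0, 0, 0], 0.05], [[0, 0, 0], [0, 0, 0], 0.05], [[0, 0, 0.004], [0, 0, 0], 0.05], [[0, 0, 0.008], [0, 0, 0], 0.05]]}}

```text
clock: 29.95
position: [0.5514, -0.3423, 0.1212]
ee_rot: [-3.141, 0.0, -0.004]
force: [-0.2, 0.2, -0.6]
width: 0.545
```

Emit:
{"name": "send_rows", "arguments": {"deltas": [[[0, 0, 0.012], [0, 0, 0], 0.05], [[0, 0, 0.016], [0, 0, 0], 0.05], [[0, 0, 0.016], [0, 0, 0], 0.05], [[0, 0, 0.016], [0, 0, 0], 0.05], [[-0.01, 0, 0.016], [0, 0, 0], 0.05], [[-0.03, 0.01, 0.01], [0, 0, 0], 0.03], [[-0.03, 0.01, 0], [0, 0, 0], 0.01], [[-0.03, 0.01, 0], [0, 0, 0], 0], [[-0.03, 0.01, 0], [0, 0, 0], 0], [[-0.03, 0.01, 0], [0, 0, 0], 0]], "force": 20}}

```text
clock: 30.95
position: [0.3897, -0.2923, 0.2077]
ee_rot: [-3.141, 0.001, -0.006]
force: [0.3, -0.2, 0.9]
width: 0.157
```

Run:
```python
from h import *
a=get_image("wrist"); b=get_image("top"); c=get_image("side")
cp=camera_params("top")
n,_,st,ce=cv2.connectedComponentsWithStats(red(b))
for i in range(1,n):
    if st[i,4]>15 and ce[i][0]>395: print(ce[i],st[i],cast(cp,ce[i],.132).round(4))
cv2.imwrite("pics/c7.png",np.hstack([cv2.resize(a,(400,300)),cv2.resize(b[125:245,380:500],(300,300),interpolation=2)])[:,:,::-1])
go([.39,-.291,.12],tool(0,0),False)
```

```text
[419.80208333 190.41666667] [415 185  11  12  96] [[ 0.5559 -0.2319  0.132 ]]
[458.84782609 192.10869565] [454 187  11  11  92] [[ 0.5493 -0.3419  0.132 ]]
clock 31.1 pos [ 0.3898 -0.2921  0.208 ] w 0.033 F [ 1.  -0.2 -0.4]
 j [-0.2   0.3   0.94  1.98 -0.29  1.   -0.69]
 shift [ 0.0002  0.0011 -0.088 ] turn [-0.0019  0.0049  0.0015] deg 0.3
```

View pics/c7.png

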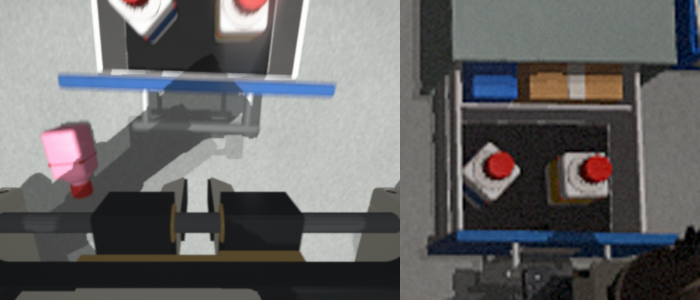

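Both bottles stand side by side in the bay: spare cap at (500,165) and flux cap at (598,168) in the top crop. The gripper is closed in front of the handle, so I go down behind the bar.

Emit:
{"name": "send_rows", "arguments": {"deltas": [[[-0.004, 0, -0.003], [0, 0, 0], 0], [[-0.004, 0, -0.01], [0, 0, 0], 0], [[0, 0, -0.012], [0, 0, 0], 0], [[0, 0, -0.012], [0, 0, 0], 0], [[0, 0, -0.012], [0, 0, 0], 0], [[0, 0, -0.012], [0, 0, 0], 0], [[0, 0, -0.012], [0, 0, 0], 0], [[0, 0, -0.012], [0, 0, 0], 0], [[0, 0, -0.005], [0, 0, 0], 0], [[0, 0, 0], [0, 0, 0], 0]]}}

```text
clock: 32.1
position: [0.3832, -0.2924, 0.1165]
ee_rot: [-3.141, 0.001, -0.004]
force: [1.0, 0.3, -0.1]
width: 0.005
```

Emit:
{"name": "send_rows", "arguments": {"deltas": [[[0.002, 0, 0], [0, 0, 0], 0], [[0.003, 0, 0], [0, 0, 0], 0], [[0.003, 0, 0], [0, 0, 0], 0], [[0.003, 0, 0], [0, 0, 0], 0], [[0.003, 0, 0], [0, 0, 0], 0], [[0.003, 0, 0], [0, 0, 0], 0], [[0.003, 0, 0], [0, 0, 0], 0], [[0.003, 0, 0], [0, 0, 0], 0], [[0.003, 0, 0], [0, 0, 0], 0], [[0.003, 0, 0], [0, 0, 0], 0]]}}

```text
clock: 33.1
position: [0.4124, -0.2926, 0.1172]
ee_rot: [3.142, -0.0, 0.004]
force: [-3.0, 0.2, 1.2]
width: 0.007
```

Emit:
{"name": "send_rows", "arguments": {"deltas": [[[0.003, 0, 0], [0, 0, 0], 0], [[0.0035, 0, 0], [0, 0, 0], 0], [[0.004, 0, 0], [0, 0, 0], 0], [[0.004, 0, 0], [0, 0, 0], 0], [[0.004, 0, 0], [0, 0, 0], 0], [[0.004, 0, 0], [0, 0, 0], 0], [[0.004, 0, 0], [0, 0, 0], 0], [[0.004, 0, 0], [0, 0, 0], 0], [[0.004, 0, 0], [0, 0, 0], 0], [[0.004, 0, 0], [0, 0, 0], 0]]}}

```text
clock: 34.1
position: [0.4515, -0.2925, 0.1172]
ee_rot: [3.141, -0.0, 0.005]
force: [-2.0, -0.8, -0.7]
width: 0.006
```

Emit:
{"name": "send_rows", "arguments": {"deltas": [[[0.004, 0, 0], [0, 0, 0], 0], [[0.004, 0, 0], [0, 0, 0], 0], [[0.004, 0, 0], [0, 0, 0], 0], [[0.004, 0, 0], [0, 0, 0], 0], [[0.004, 0, 0], [0, 0, 0], 0], [[0.004, 0, 0], [0, 0, 0], 0], [[0.004, 0, 0], [0, 0, 0], 0], [[0.004, 0, 0], [0, 0, 0], 0], [[0.004, 0, 0], [0, 0, 0], 0], [[0.004, 0, 0], [0, 0, 0], 0]]}}

```text
clock: 35.1
position: [0.4915, -0.2926, 0.1173]
ee_rot: [3.141, -0.0, 0.006]
force: [-2.3, -1.4, -0.3]
width: 0.004
```

Emit:
{"name": "send_rows", "arguments": {"deltas": [[[0.004, 0, 0], [0, 0, 0], 0], [[0.004, 0, 0], [0, 0, 0], 0], [[0.004, 0, 0], [0, 0, 0], 0], [[0.004, 0, 0], [0, 0, 0], 0], [[0.004, 0, 0], [0, 0, 0], 0], [[0.004, 0, 0], [0, 0, 0], 0], [[0.004, 0, 0], [0, 0, 0], 0], [[0.004, 0, 0], [0, 0, 0], 0], [[0.004, 0, 0], [0, 0, 0], 0], [[0.004, 0, 0], [0, 0, 0], 0]]}}

```text
clock: 36.1
position: [0.5315, -0.2926, 0.1172]
ee_rot: [3.141, -0.0, 0.005]
force: [-2.3, -2.8, -0.7]
width: 0.004
```

Emit:
{"name": "send_rows", "arguments": {"deltas": [[[0.004, 0, 0], [0, 0, 0], 0], [[0.004, 0, 0], [0, 0, 0], 0], [[0.004, 0, 0], [0, 0, 0], 0], [[0.004, 0, 0], [0, 0, 0], 0], [[0.004, 0, 0], [0, 0, 0], 0], [[0.004, 0, 0], [0, 0, 0], 0], [[0.003, 0, 0], [0, 0, 0], 0], [[0.003, 0, 0], [0, 0, 0], 0], [[0.003, 0, 0], [0, 0, 0], 0], [[0.002, 0, 0], [0, 0, 0], 0]]}}

```text
clock: 37.1
position: [0.5665, -0.2925, 0.1173]
ee_rot: [3.141, 0.0, 0.006]
force: [-2.4, -2.0, 0.3]
width: 0.007
```

Run:
```python
from h import *
b=get_image("top"); c=get_image("side"); print(arm.observe()['force'])
cv2.imwrite("pics/c8.png",np.hstack([cv2.resize(c[80:230,170:350],(420,350),interpolation=2),cv2.resize(b[95:245,380:520],(327,350),interpolation=2)])[:,:,::-1])
```

```text
[-0.194608    0.50455851 -1.17221852]
```

View pics/c8.png

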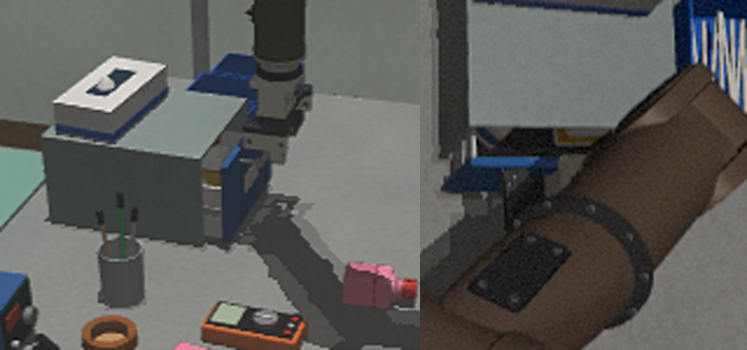

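About 35–40 mm is left and the bottles are upright behind the panel. I finish slowly.

Emit:
{"name": "send_rows", "arguments": {"deltas": [[[0.002, 0, 0], [0, 0, 0], 0], [[0.003, 0, 0], [0, 0, 0], 0], [[0.003, 0, 0], [0, 0, 0], 0], [[0.003, 0, 0], [0, 0, 0], 0], [[0.003, 0, 0], [0, 0, 0], 0], [[0.003, 0, 0], [0, 0, 0], 0], [[0.003, 0, 0], [0, 0, 0], 0], [[0.002, 0, 0], [0, 0, 0], 0], [[0.002, 0, 0], [0, 0, 0], 0], [[0.002, 0, 0], [0, 0, 0], 0]]}}

```text
clock: 38.2
position: [0.5923, -0.2927, 0.1173]
ee_rot: [3.141, -0.0, 0.006]
force: [-1.4, -0.9, 0.3]
width: 0.004
```

Emit:
{"name": "send_rows", "arguments": {"deltas": [[[0.001, 0, 0], [0, 0, 0], 0], [[0.001, 0, 0], [0, 0, 0], 0], [[0.001, 0, 0], [0, 0, 0], 0], [[0.001, 0, 0], [0, 0, 0], 0], [[0.001, 0, 0], [0, 0, 0], 0], [[0.001, 0, 0], [0, 0, 0], 0], [[0.001, 0, 0], [0, 0, 0], 0], [[0.001, 0, 0], [0, 0, 0], 0], [[0.001, 0, 0], [0, 0, 0], 0], [[0.001, 0, 0], [0, 0, 0], 0]]}}

```text
clock: 39.2
position: [0.6012, -0.2927, 0.1172]
ee_rot: [-3.141, 0.001, -0.003]
force: [-8.5, -0.6, 4.0]
width: 0.008
```

Emit:
{"name": "send_rows", "arguments": {"deltas": [[[0.0005, 0, 0], [0, 0, 0], 0], [[0.0005, 0, 0], [0, 0, 0], 0], [[0.0005, 0, 0], [0, 0, 0], 0], [[0, 0, 0], [0, 0, 0], 0], [[0, 0, 0], [0, 0, 0], 0], [[0, 0, 0], [0, 0, 0], 0], [[0, 0, 0], [0, 0, 0], 0], [[0, 0, 0], [0, 0, 0], 0], [[0, 0, 0], [0, 0, 0], 0], [[0, 0, 0], [0, 0, 0], 0]]}}

```text
clock: 40.2
position: [0.6012, -0.2927, 0.1172]
ee_rot: [-3.14, 0.002, 0.0]
force: [-11.4, 0.8, 5.9]
width: 0.004
```

The drawer is at its stop: force is rising with no motion. I back off and check.

Emit:
{"name": "send_rows", "arguments": {"deltas": [[[-0.003, 0, 0], [0, 0, 0], 0], [[-0.006, 0, 0], [0, 0, 0], 0], [[-0.015, 0, 0], [0, 0, 0], 0], [[-0.025, 0, 0], [0, 0, 0], 0], [[-0.025, 0, 0], [0, 0, 0], 0], [[-0.025, 0, 0.01], [0, 0, 0], 0], [[-0.025, 0, 0.02], [0, 0, 0], 0], [[-0.025, 0, 0.03], [0, 0, 0], 0], [[-0.025, -0.03, 0.03], [0, 0, 0], 0], [[-0.025, -0.03, 0.03], [0, 0, 0], 0]]}}

```text
clock: 41.2
position: [0.4045, -0.3521, 0.2385]
ee_rot: [-3.141, -0.004, -0.008]
force: [0.8, -0.2, -0.5]
width: 0.006
```

Run:
```python
from h import *
b=get_image("top"); c=get_image("side"); print(arm.observe()['position'])
m=mask(b,(100,120,50),(130,255,255),(385,125,495,175)); cs=max(cv2.findContours(m,0,2)[0],key=cv2.contourArea)
print("panel",cast(camera_params("top"),cv2.boxPoints(cv2.minAreaRect(cs)),.16).round(3))
a=cv2.imread("pics/top0.png")[:,:,::-1]; d=cv2.absdiff(a,b).max(2); print("diff at look-alikes/cells",[(n,int((d[y0:y1,x0:x1]>40).sum())) for n,(x0,y0,x1,y1) in dict(cells=(120,115,190,320),teal=(198,248,245,275),green=(215,295,258,335),pink1=(260,180,287,225),meter=(302,186,332,240),tape=(276,133,308,163),cup=(318,115,350,153),clean=(212,128,243,160),wbrush=(268,245,295,304)).items()])
cv2.imwrite("pics/c9.png",np.hstack([cv2.resize(c[60:240,150:366],(480,400),interpolation=2),cv2.resize(b[60:260,360:520],(320,400),interpolation=2)])[:,:,::-1])
```

```text
[ 0.40207638 -0.35853106  0.2418704 ]
panel [[ 0.656 -0.177  0.16 ]
 [ 0.67  -0.178  0.16 ]
 [ 0.661 -0.418  0.16 ]
 [ 0.647 -0.417  0.16 ]]
diff at look-alikes/cells [('cells', 0), ('teal', 0), ('green', 0), ('pink1', 0), ('meter', 0), ('tape', 0), ('cup', 0), ('clean', 0), ('wbrush', 0)]
```

View pics/c9.png

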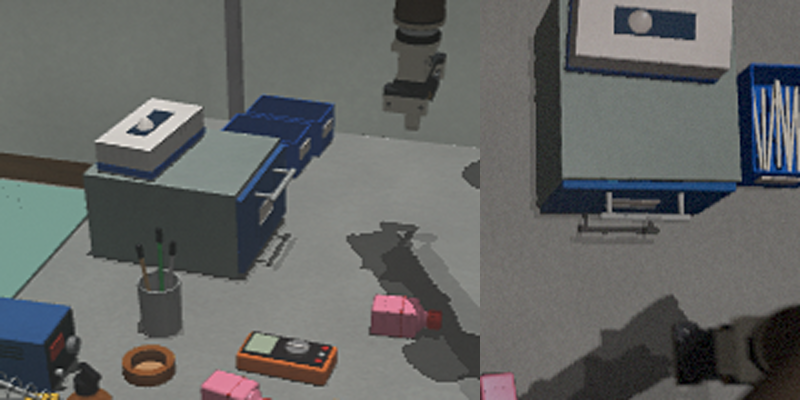

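The drawer front is flush with the unit, the arm is clear, and nothing else has moved.

```bash
python3 -c "
from cell import job; print(job.sign_off())"
```

```text
the job is handed in; nothing more can be done
None
```

The flux bottle with the yellow label is in the drawer beside the spare, and the drawer is fully shut. I handed the job in at about 41 s. I picked the bottle up across its body and stood it on the free bench right of the drawer. Then I took it by the cap, lowered it until it touched the bay floor and pushed the drawer shut slowly by its handle.

**What the last checks showed:**
- **Bottles:** both stood upright side by side just before I closed the drawer. The side view at about 35 mm from shut showed them upright still. I could not see inside once it was shut.
- **Drawer:** the front is flush with the unit. At the end the push force rose to about 11 N with no further movement.
- **Everything else:** the before and after top pictures show no change at the cells, meter, tape, cup, cleaner bottle, wire brush and three of the look-alikes. I checked the pink one near the drawer only by eye.

**What did not go to plan:** wrist limits stopped the arm about 20° short of upright, and my try at pivoting the bottle on its foot edge only slid it. I opened the fingers and let it settle upright against the retreating gripper. The next view showed it standing. There was also a brief 18 N reading while the wrist ran into its limits. It cleared on the next move and I saw no contact.

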